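Level the airbrush paint shelf

ROBOT

A 7-joint arm with a two-finger parallel gripper is mounted at the origin on the work surface. World frame = base frame: x ahead of the robot, y to its left, z up, the work surface at z = 0. Lengths are in m, angles in rad, forces in N, time in s.
With the tool pointing down it reaches from about 0.425 to 0.875 m from the base axis. Payload 4.7 kg.
Tool frame: the origin (TCP) lies at the very end of the fingers, on their centre line; the grasp point (between the pads) lies 19 mm behind it; z points along the fingers, y is the line along which they close (so a half turn about z gives the same grasp; the last joint's range is limited). The gripper opens to 87 mm and grips with 3 to 60 N. Pads are 19 mm wide; open, the fingers measure 117 mm over their backs; the gripper's body (75 mm by 190 mm) begins 51 mm behind the grasp point.
Start: joints at [1.263, 0.321, -0.07, 1.45, 0.023, 1.371, -0.057], TCP at [0.206, -0.617, 0.223] pointing down, gripper open.
Joint ranges: [-2.86, 2.86], [-0.3, 2.09], [-1.38, 1.24], [0.06, 2.45], [-1.56, 4.7], [0.09, 2.05], [-2.69, 2.69]. Speed limits (rad/s): [2.57, 2.57, 3.14, 3.14, 3.14, 3.14, 3.14].

INTERFACE

Orientations are given as a rotation vector (axis times angle).
In Python, from bench import ctrl, get_image, job gives the robot as it stands.
- The arm moves only by the shell command python3 -m crank 'ROWS' [FORCE]. ROWS is JSON, a list that holds one entry, the list of rows, each a list of 5 numbers: the shift along the tool's x, y, z in mm, then the turn about the tool's z in rad, then the closure, from -1 (fully open) to 1 (shut), so that 0 is half open. A call has 1 to 10 rows; each row shifts and turns the commanded pose from where the row before left it, along the tool's axes as they then stand; what a row does not reach is not made up. A row lasts 1/12 s, in which the tool goes at most 41.7 mm and 7.16 degrees, less where a joint would pass 70% of its speed; a pose out of reach is approached as far as the arm can. A call with a gripper value outside its range is refused whole. The fingers move at their own pace and stop on an object; FORCE is the grip in N (left out, the last holds). Time passes only in rows, so rows that do not move let the fingers close. It gives the time, the measured TCP pose, the force, the opening and the grip force at its end, in the units of the state.
- ctrl.get_state(): the state, without advancing time (a new reading comes with each control period).
- get_image(name): name is "scene" or "top" or "wrist"; returns a dict with "pixels" (420x560x3 uint8, red, green, blue), "fx", "fy", "cx", "cy" (pixels), "k1" (the pictures are not rectified: a ray, as slopes to the right and down, at radius r is drawn at 1 + k1 r^2 times it, then the intrinsics apply), "T" (4x4, takes a point from camera to world coordinates); the wrist camera has in their place "T_tool_cam" (4x4, takes a point from camera to tool coordinates, whose origin is the TCP and whose axes are the flange's). Camera axes: x right, y down, z forward; pixel columns grow to the right and rows downward; lengths in m; the calibration is good to about 2 mm. A picture is of the moment at which its call begins: read the wrist's pose just before it. There is no depth.
- job.close_job(): hands the job in; it is judged then, once.
The state is a dict: "time": time; "joint_positions": joint angles; "qd": joint speeds; "joint_torque": joint torques, N m; "position": TCP position; "tool_rot": TCP orientation; "ft_force": force on the tool from outside, world axes, zero at the start; "torque": the same for the moment, N m; "grip_width": opening from 0.0 (shut) to 1.0 (fully open); "grip_force": force on a finger pad.
Only numpy, scipy, OpenCV 4.12 (cv2) and the standard library are available. Lean on these libraries where they do the work, as an engineer would, in place of code of your own. Each camera call takes 0.05 s, during which the arm holds its last target. There are 200 camera calls.

TASK

Set the blue spirit level upright and lengthwise on the middle of the black rubber strip of the little plywood shelf, and push it firmly down onto the strip before letting it go. Then take hold of the red knob of the shelf's spring foot, and have it pushed fully down and turned so that the white bubble sits between the two black lines; finish while still holding the knob down like that, with the bubble at rest in the middle. Leave the three paint bottles standing where they are.

Things in the scene. Friction and masses are not known exactly. Their poses are not given: they have to be found in the camera images.
- level: loose blue spirit level, a bar 160 long (its x axis), 22 wide (y), 40 high (z), about 0.2 kg; origin at the centre of its underside; at the start it stands upright on the bench to the robot's right. In its top is a green vial 88 mm long with a white bubble and two black cross lines 12 mm either side of the middle. Either way round is fine.
- bubble (a joint): where the bubble stands (rad) = tilt of the level along its length: 0 = centred; it moves 0.4 mm per mrad, towards the higher end, + towards the level's +x end; ends of the vial at +-0.065 (26 mm). The bubble is 14 mm long, so it is between the lines within +-0.009 (about 3.5 mm). It needs about 1 s to come to rest.
- shelf: plywood shelf board, 115 (its x) x 255 (its y) x 12 mm, about 67 mm above the bench, in a green stand (160 x 360 mm). It tilts about a hinge at its -y end, where its origin lies (mid-thickness); its y axis runs along the board to the foot. At the start the foot end is too high by 0.04 to 0.09 rad. The stand's place and yaw vary.
- seat (a point): centre of the top face of the black rubber strip (44 mm in the shelf's x, 200 mm in its y, 2 mm thick) on the shelf, 100 mm from the hinge; axes as the shelf's. The strip's top lies about 69 mm above the bench when level.
- knob: knob of the levelling foot, 285 mm from the shelf's hinge on its y side: black flange 64 diameter, 8 thick; on it a red grip bar 50 long (its x axis), 14 wide (y), 28 high. Origin: centre of the flange's underside, 105 above the bench when up; z up. Clockwise from above lowers the shelf's foot end 0.03 rad per rad; 0.6 to 1.8 rad clockwise is needed. It stays where turned (0.12 N m)
- knob_grip (a point): point on the knob's axis in the grip bar, 28 mm above the flange's underside, 20 mm above the flange's top (fingertips on the flange may push it down) and 8 mm below the bar's top; axes as the knob's
- lever (a joint): how far the knob's spring lever is pushed down (rad, about the shelf's hinge axis): 0 up, 0.03 fully down on its stop, where the knob stands 8.5 mm lower. It takes about 6 N to start and 12 N to reach the stop, and springs back when let go. It carries the shelf, so fully down lowers the foot end by 0.03 rad; letting go throws the bubble 12 mm off.
- bottle_a: amber paint bottle with brass nozzle, 56 diameter, 155 high, bystander; origin under its centre
- bottle_b: brown paint bottle with yellow band and brass nozzle, 56 diameter, 155 high, bystander; origin under its centre
- bottle_c: green paint bottle with brass nozzle, 56 diameter, 155 high, bystander; origin under its centre
There are look-alikes about, which are no part of the job. Several things have the shape of the level; the one meant has the colours described above.

How it is judged:
By the outcome, as a careful person would: the job done as asked, in the order asked, and still so for the second after the job is handed in, while the arm keeps its last pose, push and grip.
It also fails if it takes over 48 s, if anything falls off the work surface, if the arm or the gripper's body presses on something with over 40 N, if the wrist force passes 120 N, or if a joint passes its speed limit or range.

## Working session

There is one attempt and no reset: what is moved stays moved. The work goes in short steps, Python scripts to look and compute and a shell command to move; the robot and the scene stay as the last step left them, time stands still between calls to the robot, and variables do not carry over. Pictures are saved under pics/ and viewed, at most 10 in all, crops included, and the job is handed in when it is done.

```bash
mkdir -p pics; ls
cat > h.py <<'E'
import numpy as np, cv2
from bench import ctrl, get_image, job
from scipy.spatial.transform import Rotation as R
def toolT():
    s=ctrl.get_state(); T=np.eye(4); T[:3,:3]=R.from_rotvec(s["tool_rot"]).as_matrix(); T[:3,3]=s["position"]; return T
def snap(name,fn):
    Tt=toolT(); im=get_image(name); T=im["T"] if name!="wrist" else Tt@np.array(im["T_tool_cam"])
    np.savez("pics/"+fn+".npz",px=im["pixels"],T=T,K=[im["fx"],im["fy"],im["cx"],im["cy"],im["k1"]])
    cv2.imwrite("pics/"+fn+".png",im["pixels"][:,:,::-1])
def load(fn): return np.load("pics/"+fn+".npz")
def ray(d,u,v):
    fx,fy,cx,cy,k=d["K"]; x=np.array([(u-cx)/fx,(v-cy)/fy]); p=x.copy()
    for _ in range(20): p=x/(1+k*(p@p))
    T=d["T"]; return T[:3,3],T[:3,:3]@np.array([p[0],p[1],1])
def atz(d,u,v,z):
    o,r=ray(d,u,v); return o+r*(z-o[2])/r[2]
def proj(d,P):
    fx,fy,cx,cy,k=d["K"]; T=d["T"]; c=T[:3,:3].T@(np.array(P)-T[:3,3]); p=c[:2]/c[2]; s=1+k*(p@p); return np.array([fx*p[0]*s+cx,fy*p[1]*s+cy])
def crop(fn,x0,y0,x1,y1,k,out):
    im=cv2.imread("pics/"+fn+".png")[y0:y1,x0:x1]; cv2.imwrite("pics/"+out+".png",cv2.resize(im,None,fx=k,fy=k,interpolation=cv2.INTER_CUBIC))
E
python3 - <<'E'
from h import *
snap("top","top0"); snap("scene","scene0")
print(ctrl.get_state()); print(load("top0")["T"].round(3),load("top0")["K"])
a=cv2.imread("pics/top0.png");b=cv2.imread("pics/scene0.png")
E
```

```text
pics
{'time': 0.1, 'joint_positions': array([ 1.26311824,  0.32174351, -0.07005324,  1.45156468,  0.02257519,
        1.37076486, -0.05688278]), 'qd': array([-0.00048145, -0.00160896,  0.0014646 , -0.00447679, -0.00168712,
        0.00048643, -0.00029521]), 'joint_torque': array([-6.05891219e-04, -4.92569876e+01, -4.06411244e-01, -3.13399208e+01,
       -6.41270215e-02,  3.94861191e-02,  8.20253331e-05]), 'position': array([ 0.20535469, -0.6161933 ,  0.22156823]), 'tool_rot': array([-3.09938019e+00, -5.03020662e-01,  5.46111023e-04]), 'ft_force': array([-0.11563832, -0.82739831, -0.61131981]), 'torque': array([ 0.00069068,  0.03613104, -0.02530796]), 'grip_force': 0.0, 'grip_width': 0.9993491643148207}
[[ 0.017 -0.984  0.176  0.369]
 [-1.    -0.012  0.025 -0.07 ]
 [-0.022 -0.176 -0.984  0.947]
 [ 0.     0.     0.     1.   ]] [3.93135409e+02 3.93135409e+02 2.73734429e+02 2.10957101e+02
 1.82494737e-02]
```

View pics/top0.png

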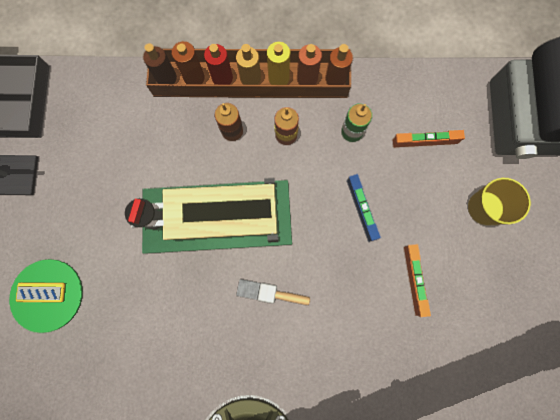

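View pics/scene0.png

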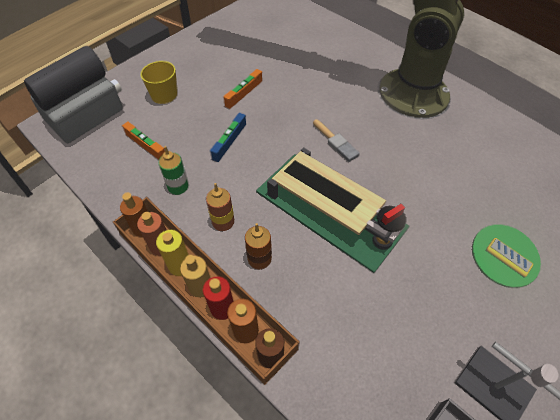

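The pictures show three level-shaped things. In the top view they are blue at (364,208), orange at (430,137) and orange at (418,281). The blue one is the one described. The shelf is at (220,212) and the red knob at (136,212). I'll check the choice in one close crop.

Run:
```python
from h import *
d=load("top0"); print("tcp px",proj(d,toolT()[:3,3]), proj(load("scene0"),toolT()[:3,3]))
a=cv2.imread("pics/top0.png")
A=cv2.resize(a[150:270,110:310],None,fx=4,fy=4,interpolation=2)[:480]
B=cv2.resize(a[160:260,330:400],None,fx=4,fy=4,interpolation=2)
c=np.zeros((880//2+40,800,3),np.uint8); c[:480]=A; c[0:0]=0
cv2.imwrite("pics/cA.png",A)
o=np.zeros((600,800,3),np.uint8); o[:360,:600]=cv2.resize(a[160:250,120:270],None,fx=4,fy=4,interpolation=2)[:360]
o[160:560,520+0:800]=B[:, :280]
cv2.imwrite("pics/cB.png",o)
```

```text
tcp px [606.49806888 386.66914383] [226.78113939 -21.97870425]
```

View pics/cB.png

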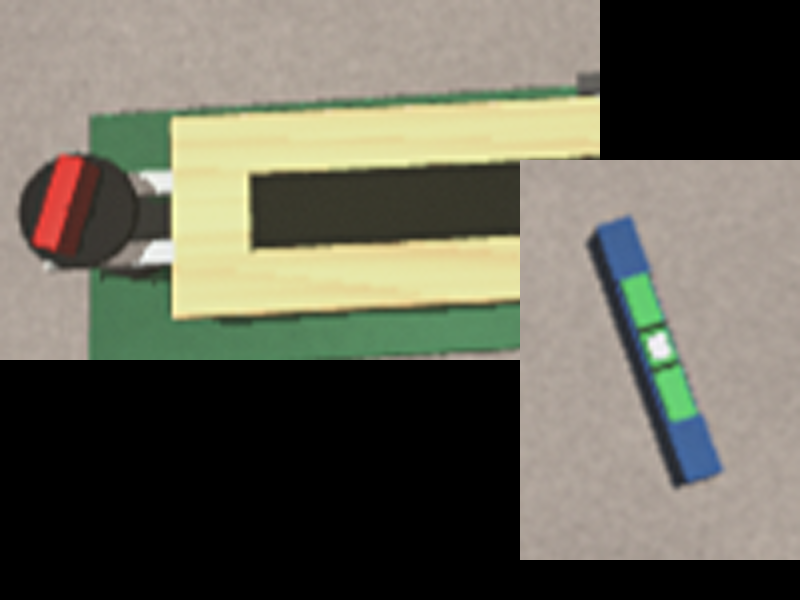

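Run:
```python
from h import *
d=load("top0")
c=[atz(d,*p,0.04) for p in [(348.5,179),(358,174),(380.5,238),(370.5,241.5)]]
C=np.mean(c,0); v=(c[2]+c[3]-c[0]-c[1])/2; print("level",C.round(4),np.linalg.norm(v)," w",np.linalg.norm(c[1]-c[0]),"yaw",np.arctan2(v[1],v[0]))
l=[atz(d,*p,0.08) for p in [(182.5,203.75),(183,222.2)]]; r=[atz(d,*p,0.071) for p in [(271,199.5),(271,217.5)]]
S=np.mean(l+r,0); v=np.mean(l,0)-np.mean(r,0); print("seat",S.round(4),np.linalg.norm(v),np.linalg.norm(l[0]-l[1]),"shelf y yaw",np.arctan2(v[1],v[0]))
print("predict knob",S+v/np.linalg.norm(v)*.185)
g=[atz(d,*p,0.141) for p in [(135.5,198.2),(141,199.2),(134,223),(128.2,221.8)]]
G=np.mean(g,0);v=g[3]+g[2]-g[0]-g[1];print("grip",G.round(4),np.linalg.norm(v)/2,"yaw",np.arctan2(v[1],v[0]),"flange",atz(d,140,212.7,.113))
for n,p in dict(a=(286,105),b=(228,107),cc=(360,107)).items(): print(n,atz(d,*p,.155))
T=toolT(); print("tool",T.round(3))
D=T[:3,:3].T@(C-T[:3,3]); print("shift to level in tool mm",D*1000)
```

```text
level [ 0.5412 -0.2581  0.04  ] 0.1570370833916331  w 0.025788757222279437 yaw -2.8309816558600756
seat [0.5237 0.0575 0.0755] 0.19876210958550378 0.04221577920996704 shelf y yaw 1.6432332913651668
predict knob [0.51030255 0.2417798  0.08387685]
grip [0.51   0.2419 0.141 ] 0.051805411977612265 yaw 2.926764677055868 flange [0.5102166  0.24077312 0.113     ]
a [ 0.74152406 -0.072489    0.155     ]
b [0.73613563 0.05218701 0.155     ]
cc [ 0.73773125 -0.23027406  0.155     ]
tool [[ 0.949  0.316 -0.001  0.205]
 [ 0.316 -0.949  0.002 -0.616]
 [-0.    -0.002 -1.     0.222]
 [ 0.     0.     0.     1.   ]]
shift to level in tool mm [ 431.92273661 -233.20663274  181.92966489]
```

The sizes match the given ones, so I'm going above the level. The tool yaw is already aligned.

```bash
python3 -m crank '[[[33,-18,0,0,-1],[33,-18,0,0,-1],[33,-18,0,0,-1],[33,-18,0,0,-1],[33,-18,0,0,-1],[33,-18,0,0,-1],[33,-18,0,0,-1],[33,-18,0,0,-1],[33,-18,0,0,-1],[33,-18,0,0,-1]]]' 40
python3 -m crank '[[[33,-18,10,0,-1],[33,-18,10,0,-1],[30,-17,10,0,-1],[0,0,0,0,-1],[0,0,0,0,-1],[0,0,0,0,-1]]]'
python3 - <<'E'
from h import *
snap("wrist","w1"); T=toolT(); print(T.round(4)); d=load("w1"); print(proj(d,[.5412,-.2581,.04]),proj(d,T[:3,3]+T[:3,2]*.1))
E
```

```text
time: 0.93
position: [0.4624, -0.3398, 0.2222]
tool_rot: [-3.101, -0.503, 0.001]
ft_force: [0.5, -0.2, -0.8]
grip_width: 1.001
grip_force: 0.0
time: 1.43
position: [0.5354, -0.2613, 0.1921]
tool_rot: [3.101, 0.503, -0.002]
ft_force: [-0.5, -1.2, -0.1]
grip_width: 0.999
grip_force: 0.0
[[ 9.492e-01  3.146e-01 -9.000e-04  5.351e-01]
 [ 3.146e-01 -9.492e-01 -8.000e-04 -2.623e-01]
 [-1.100e-03  5.000e-04 -1.000e+00  1.924e-01]
 [ 0.000e+00  0.000e+00  0.000e+00  1.000e+00]]
[273.32411852 191.6079079 ] [275.30624654 212.82453139]
```

View pics/w1.png

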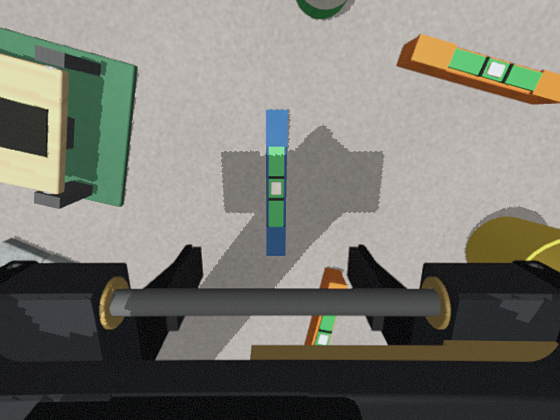

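The wrist view shows the blue level upright, from (277,110) to (276,256), with its axis along the tool x.

Run:
```python
from h import *
d=load("w1");T=d["T"]; a=atz(d,276.5,110,.04);b=atz(d,276,256,.04);c=atz(d,276,188,.04); Tt=toolT()
print(a,b,np.linalg.norm(a-b),np.arctan2(*(a-b)[1::-1]))
for p in ((a+b)/2,c): print(p,(Tt[:3,:3].T@(p-Tt[:3,3])*1000).round(1))
```

```text
[ 0.62125798 -0.23470245  0.04      ] [ 0.46963178 -0.28525693  0.04      ] 0.15983196750938222 0.3218242121624648
[ 0.54544488 -0.25997969  0.04      ] [ 10.7   1.  152.4]
[ 0.54589894 -0.25956636  0.04      ] [ 11.3   0.7 152.4]
```

```bash
python3 -m crank '[[[5,1,30,0,-1],[6,0,35,0,-1],[0,0,35,0,-1],[0,0,35,0,-1],[0,0,30,0,-1],[0,0,19,0,-1],[0,0,0,0,-1],[0,0,0,0,1],[0,0,0,0,1],[0,0,0,0,1]]]' 30
python3 -m crank '[[[0,0,0,0,1],[0,0,0,0,1],[0,0,0,0,1],[0,0,0,0,1],[0,0,0,0,1],[0,0,0,0,1]]]'
python3 -m crank '[[[0,0,-15,0,1],[0,0,-30,0,1],[0,0,-35,0,1],[0,0,-35,0,1],[0,0,-35,0,1],[0,0,0,0,1],[0,0,0,0,1],[0,0,0,0,1]]]'
python3 - <<'E'
from h import *
snap("wrist","w2"); T=toolT(); print(T.round(4))
S=np.array([.5237,.0575,.16]); print(T[:3,:3].T@(S-T[:3,3])*1000, ctrl.get_state()["joint_positions"].round(2))
E
```

```text
time: 2.32
position: [0.5482, -0.2597, 0.0109]
tool_rot: [3.099, 0.501, 0.005]
ft_force: [-0.0, -0.2, -0.2]
grip_width: 0.853
grip_force: 0.0
time: 2.82
position: [0.5468, -0.2583, 0.0086]
tool_rot: [3.101, 0.504, 0.0]
ft_force: [0.3, 0.1, -0.0]
grip_width: 0.403
grip_force: 0.0
time: 3.48
position: [0.5463, -0.2582, 0.158]
tool_rot: [-3.101, -0.503, 0.001]
ft_force: [-0.6, 0.4, -0.0]
grip_width: 0.007
grip_force: 0.0
[[ 9.487e-01  3.163e-01 -2.300e-03  5.458e-01]
 [ 3.163e-01 -9.487e-01  9.000e-04 -2.580e-01]
 [-1.900e-03 -1.600e-03 -1.000e+00  1.570e-01]
 [ 0.000e+00  0.000e+00  0.000e+00  1.000e+00]]
[  78.85481757 -306.31336521   -2.61526228] [ 0.72  0.29 -0.38  1.64  0.11  1.23 -0.94]
```

The fingers were still closing when I lifted, so they came up empty. I'll open them and check the level.

```bash
python3 -m crank '[[[0,0,0,0,-1],[0,0,0,0,-1],[0,0,0,0,-1],[0,0,0,0,-1],[0,0,0,0,-1],[0,0,0,0,-1],[0,0,0,0,-1],[0,0,0,0,-1],[0,0,0,0,-1],[0,0,0,0,-1]]]'
python3 - <<'E'
from h import *
snap("wrist","w3"); snap("top","t3"); d=load("w3")
o=np.hstack([cv2.resize(cv2.imread("pics/w3.png"),(400,300)),cv2.resize(cv2.imread("pics/t3.png"),(400,300))]); cv2.imwrite("pics/c3.png",o)
im=d["px"]; h=cv2.cvtColor(im,cv2.COLOR_RGB2HSV); m=((h[...,0]>100)&(h[...,0]<125)&(h[...,1]>110)&(h[...,2]>60)).astype(np.uint8); m[260:]=0
m=cv2.morphologyEx(m,cv2.MORPH_CLOSE,np.ones((3,3)));print(m.sum(),cv2.minAreaRect(cv2.findNonZero(m)),cv2.boundingRect(m))
E
```

```text
time: 4.37
position: [0.5468, -0.2583, 0.1586]
tool_rot: [3.101, 0.503, 0.0]
ft_force: [0.0, -0.6, 0.3]
grip_width: 0.678
grip_force: 0.0
1495 ((273.5, 190.5), (137.0, 23.0), 90.0) (262, 122, 24, 138)
```

View pics/c3.png

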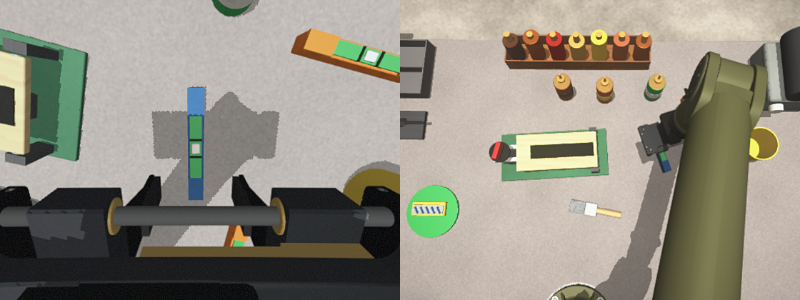

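The level still stands upright, from (274,122) to (273,280) in full-image pixels.

```bash
python3 - <<'E'
from h import *
d=load("w3"); Tt=toolT(); a=atz(d,274.5,122,.04);b=atz(d,273,280,.04);print(np.linalg.norm(a-b),np.arctan2(*(a-b)[1::-1]),Tt[:3,:3].T@((a+b)/2-Tt[:3,3])*1000)
E
python3 -m crank '[[[0,0,0,0,-1],[0,0,0,0,-1],[0,0,0,0,-1],[0,0,0,0,-1]]]'
```

```text
0.16054317532181658 0.3135307345577189 [ -1.08817596  -0.71576695 118.58938826]
time: 4.8
position: [0.5468, -0.2583, 0.1585]
tool_rot: [3.101, 0.503, -0.0]
ft_force: [0.2, -0.7, -0.0]
grip_width: 0.988
grip_force: 0.0
```

```bash
python3 -m crank '[[[-1,-1,25,0,-1],[0,0,35,0,-1],[0,0,35,0,-1],[0,0,35,0,-1],[0,0,20,0,-1],[0,0,0,0,1],[0,0,0,0,1],[0,0,0,0,1],[0,0,0,0,1],[0,0,0,0,1]]]' 30
python3 -m crank '[[[0,0,0,0,1],[0,0,0,0,1],[0,0,0,0,1],[0,0,0,0,1],[0,0,0,0,1],[0,0,0,0,1],[0,0,0,0,1],[0,0,0,0,1]]]'
```

```text
time: 5.63
position: [0.547, -0.2585, 0.0108]
tool_rot: [3.099, 0.503, 0.005]
ft_force: [0.2, -0.3, -0.3]
grip_width: 0.707
grip_force: 0.0
time: 6.3
position: [0.5454, -0.2577, 0.0085]
tool_rot: [-3.101, -0.503, 0.0]
ft_force: [0.0, -0.4, -0.2]
grip_width: 0.249
grip_force: 30.0
```

```bash
python3 -m crank '[[[0,0,-25,0,1],[0,0,-35,0,1],[0,0,-35,0,1],[0,0,-35,0,1],[0,0,-10,0,1],[9,-34,0,0,1],[9,-34,0,0,1],[9,-34,0,0,1],[9,-34,0,0,1],[9,-34,0,0,1]]]'
python3 -m crank '[[[9,-34,0,0,1],[9,-34,0,0,1],[9,-34,0,0,1],[8,-34,0,0,1],[0,0,0,-0.12,1],[0,0,0,-0.12,1],[0,0,0,-0.12,1],[0,0,0,-0.12,1],[0,0,0,-0.12,1],[0,0,0,-0.12,1]]]'
python3 -m crank '[[[0,0,0,-0.12,1],[0,0,0,-0.12,1],[0,0,0,-0.12,1],[0,0,0,-0.12,1],[0,0,0,-0.12,1],[0,0,0,0,1],[0,0,0,0,1],[0,0,0,0,1],[0,0,0,0,1]]]'
python3 - <<'E'
from h import *
snap("wrist","w4"); T=toolT(); print(T.round(4), np.arctan2(T[1,0],T[0,0]))
S=np.array([.5237,.0575,.16]); print(T[:3,:3].T@(S-T[:3,3])*1000, ctrl.get_state()["joint_positions"].round(2))
E
```

```text
time: 7.13
position: [0.5332, -0.0806, 0.1471]
tool_rot: [-3.101, -0.503, 0.003]
ft_force: [0.8, 0.4, -2.2]
grip_width: 0.252
grip_force: 30.0
time: 7.97
position: [0.5237, 0.0578, 0.1471]
tool_rot: [-2.719, -1.571, 0.003]
ft_force: [0.1, -0.5, -1.8]
grip_width: 0.252
grip_force: 30.0
time: 8.72
position: [0.5244, 0.0578, 0.1481]
tool_rot: [-2.143, -2.297, 0.001]
ft_force: [-0.1, 0.5, -2.8]
grip_width: 0.249
grip_force: 30.0
[[-6.940e-02  9.976e-01 -3.000e-04  5.245e-01]
 [ 9.976e-01  6.940e-02 -1.000e-04  5.780e-02]
 [-1.000e-04 -3.000e-04 -1.000e+00  1.483e-01]
 [ 0.000e+00  0.000e+00  0.000e+00  1.000e+00]] 1.6402417482324247
[ -0.27572244  -0.80446124 -11.69602502] [ 0.5   0.17 -0.72  1.83  0.12  1.19 -0.19]
```

View pics/w4.png

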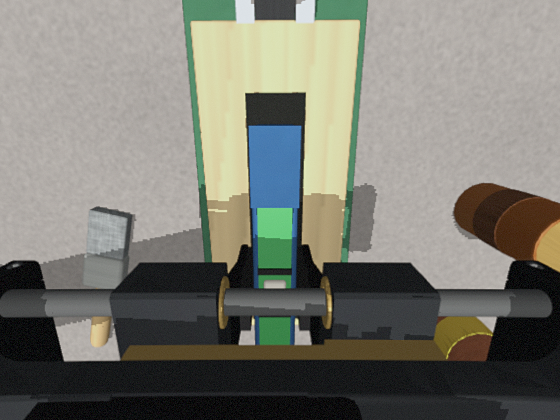

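The level is held straight above the strip. The strip's far end runs from (246,93) to (305,93), and the board's far end from (191,21) to (361,21).

Run:
```python
from h import *
d=load("w4"); T=toolT()
for z in (.076,.08,.084):
  p=[T[:3,:3].T@(atz(d,*q,z)-T[:3,3])*1000 for q in ((246,93),(305,93),(191,21),(361,21))]
  print(z,np.array(p).round(1)[:,:2].tolist())
print([(T[:3,:3].T@(atz(d,*q,.178)-T[:3,3])*1000).round(1) for q in ((249,125),(300,125))])
```

```text
0.076 [[99.0, -19.8], [99.1, 23.2], [144.3, -55.9], [144.4, 59.8]]
0.08 [[98.8, -19.5], [98.8, 22.9], [143.2, -55.0], [143.3, 58.8]]
0.084 [[98.5, -19.1], [98.5, 22.5], [142.2, -54.0], [142.3, 57.8]]
[array([ 79. ,  -9.8, -29.7]), array([ 79.1,  11.9, -29.7])]
```

```bash
python3 -m crank '[[[0,0,20,0,1],[0,0,20,0,1],[0,0,8,0,1],[0,0,4,0,1],[0,0,2,0,1],[0,0,2,0,1],[0,0,2,0,1],[0,0,0,0,1]]]'
python3 -m crank '[[[0,0,2,0,1],[0,0,2,0,1],[0,0,2,0,1],[0,0,0,0,1]]]'
```

```text
time: 9.43
position: [0.525, 0.0579, 0.0909]
tool_rot: [2.141, 2.298, 0.001]
ft_force: [0.9, -0.4, -1.7]
grip_width: 0.25
grip_force: 30.0
time: 9.77
position: [0.5248, 0.0579, 0.0846]
tool_rot: [2.141, 2.298, 0.001]
ft_force: [0.4, -1.1, 0.1]
grip_width: 0.251
grip_force: 30.0
```

```bash
python3 -m crank '[[[0,0,2,0,1],[0,0,2,0,1],[0,0,0,0,1]]]'
python3 -m crank '[[[0,0,2,0,1],[0,0,1,0,1],[0,0,0,0,1]]]'
python3 -m crank '[[[0,0,2,0,1],[0,0,1,0,1],[0,0,0,0,1]]]'
```

```text
time: 10.02
position: [0.5253, 0.0574, 0.0809]
tool_rot: [2.141, 2.298, 0.001]
ft_force: [0.4, -1.8, 3.7]
grip_width: 0.251
grip_force: 30.0
time: 10.27
position: [0.5257, 0.0578, 0.0797]
tool_rot: [2.14, 2.297, 0.001]
ft_force: [-3.7, -1.3, 15.6]
grip_width: 0.251
grip_force: 30.0
time: 10.52
position: [0.5262, 0.0583, 0.0778]
tool_rot: [2.14, 2.297, 0.002]
ft_force: [-5.6, -0.2, 21.7]
grip_width: 0.253
grip_force: 30.0
```

```bash
python3 -m crank '[[[0,0,2,0,1],[0,0,1,0,1],[0,0,0,0,1],[0,0,0,0,1]]]'
python3 - <<'E'
from h import *
snap("wrist","w5");snap("top","t5")
o=np.hstack([cv2.resize(cv2.imread("pics/w5.png")[0:360],(400,257)),cv2.resize(cv2.imread("pics/t5.png")[110:280,100:365],(400,257))]); cv2.imwrite("pics/c5.png",o)
E
```

```text
time: 10.85
position: [0.5265, 0.0588, 0.0757]
tool_rot: [2.139, 2.296, 0.003]
ft_force: [-7.6, -0.3, 26.1]
grip_width: 0.252
grip_force: 30.0
```

View pics/c5.png

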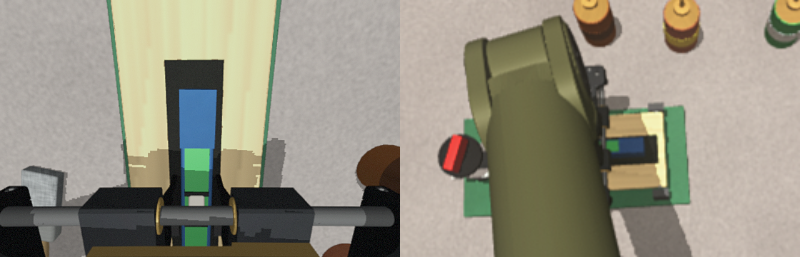

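The level lies centred along the strip, within about 2 mm sideways, and is pressed with 26 N. I'll ease off slightly, open, and retreat.

```bash
python3 -m crank '[[[0,0,-2,0,1],[0,-1,-2,0,1],[0,0,0,0,1],[0,0,0,0,-0.3],[0,0,0,0,-0.3],[0,0,0,0,-0.3],[0,0,0,0,-0.3],[0,0,0,0,-0.3],[0,0,0,0,-0.3],[0,0,0,0,-0.3]]]'
python3 - <<'E'
from h import *
T=toolT(); print(np.arctan2(T[1,0],T[0,0]))
G=np.array([.5102,.2415,.18]); print(T[:3,:3].T@(G-T[:3,3])*1000)
E
```

```text
time: 11.78
position: [0.5234, 0.0578, 0.0753]
tool_rot: [-2.141, -2.299, 0.0]
ft_force: [-0.5, -0.9, 0.4]
grip_width: 0.627
grip_force: 0.0
1.6418244049702406
[ 184.16487316   -0.18629959 -104.72729675]
```

```bash
python3 -m crank '[[[0,0,-15,0,-0.5],[0,0,-30,0,-1],[0,0,-35,0,-1],[0,0,-25,0,-1],[30,0,-5,0,-1],[38,0,0,0,-1],[38,0,0,0,-1],[38,0,0,0,-1],[38,0,0,0,-1],[2,0,0,0,-1]]]'
python3 -m crank '[[[0,0,0,-0.117,-1],[0,0,0,-0.117,-1],[0,0,0,-0.117,-1],[0,0,0,-0.117,-1],[0,0,0,-0.117,-1],[0,0,0,-0.117,-1],[0,0,0,-0.117,-1],[0,0,0,-0.117,-1],[0,0,0,-0.117,-1],[0,0,0,-0.117,-1]]]'
python3 -m crank '[[[0,0,0,-0.115,-1],[0,0,0,0,-1],[0,0,0,0,-1],[0,0,0,0,-1]]]'
python3 - <<'E'
from h import *
T=toolT(); print(T.round(4),np.arctan2(T[1,0],T[0,0]),ctrl.get_state()["joint_positions"].round(2))
for n in("wrist","top","scene"): snap(n,n[0]+"6")
w,t,s=[cv2.imread("pics/%s6.png"%c) for c in "wts"]
o=np.zeros((600,800,3),np.uint8); o[:300,:400]=cv2.resize(w,(400,300)); o[:300,400:]=cv2.resize(t[140:290,100:300],(400,300)); o[300:,:400]=cv2.resize(s[140:290,240:440],(400,300),interpolation=2)
cv2.imwrite("pics/c6.png",o)
print(proj(load("w6"),T[:3,3]+T[:3,2]*.05))
E
```

```text
time: 12.62
position: [0.5074, 0.2508, 0.1861]
tool_rot: [-2.125, -2.307, -0.007]
ft_force: [-0.6, 1.1, 0.8]
grip_width: 0.996
grip_force: 0.0
time: 13.45
position: [0.5105, 0.241, 0.1853]
tool_rot: [-0.507, -3.1, 0.0]
ft_force: [-0.6, -0.7, 0.8]
grip_width: 1.003
grip_force: 0.0
time: 13.78
position: [0.5106, 0.2412, 0.1854]
tool_rot: [-0.341, -3.123, 0.0]
ft_force: [-0.2, 0.2, -0.6]
grip_width: 1.0
grip_force: 0.0
[[-9.764e-01  2.160e-01 -2.000e-04  5.106e-01]
 [ 2.160e-01  9.764e-01 -1.000e-04  2.412e-01]
 [ 1.000e-04 -1.000e-04 -1.000e+00  1.854e-01]
 [ 0.000e+00  0.000e+00  0.000e+00  1.000e+00]] 2.9238279175804376 [ 0.39  0.31 -1.04  1.69  0.28  1.3   0.65]
[273.80515903 229.26058216]
```

View pics/c6.png

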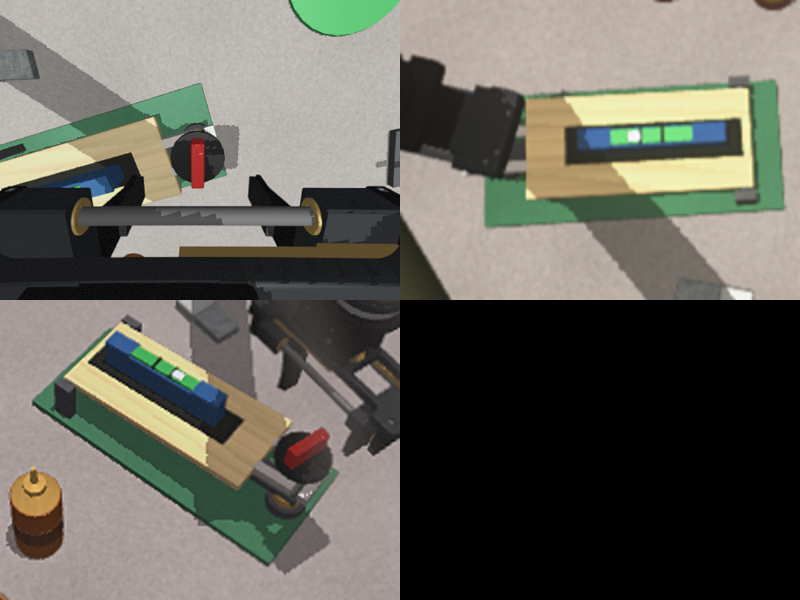

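The wrist view shows the red bar under the gripper and aligned with it, centred at (277,231) in full-image pixels. The top view shows the level on the strip with the bubble at (217,207), about 19 mm towards the foot. That is about 48 mrad, so with the knob pushed down it needs roughly 0.6 rad clockwise.

```bash
python3 -m crank '[[[0,1,20,0,-1],[0,0,25,0,-1],[0,0,20,0,-1],[0,0,5,0,-1],[0,0,0,0,1],[0,0,0,0,1],[0,0,0,0,1],[0,0,0,0,1],[0,0,0,0,1],[0,0,0,0,1]]]' 50
python3 -m crank '[[[0,0,0,0,1],[0,0,0,0,1],[0,0,0,0,1],[0,0,0,0,1],[0,0,0,0,1],[0,0,0,0,1],[0,0,0,0,1]]]'
python3 -m crank '[[[0,0,2,0,1],[0,0,2,0,1],[0,0,2,0,1],[0,0,0,0,1]]]'
```

```text
time: 14.77
position: [0.5112, 0.2425, 0.1163]
tool_rot: [0.337, 3.122, 0.0]
ft_force: [0.4, 0.3, 0.5]
grip_width: 0.632
grip_force: 0.0
time: 15.35
position: [0.5108, 0.2426, 0.1155]
tool_rot: [0.337, 3.123, 0.001]
ft_force: [-0.2, -0.6, -0.4]
grip_width: 0.154
grip_force: 50.0
time: 15.68
position: [0.5108, 0.2434, 0.1109]
tool_rot: [0.336, 3.123, 0.001]
ft_force: [-2.7, -0.4, 10.5]
grip_width: 0.157
grip_force: 50.0
```

```bash
python3 -m crank '[[[0,0,2,0,1],[0,0,2,0,1],[0,0,0,0,1]]]'
python3 -m crank '[[[0,0,2,0,1],[0,0,2,0,1],[0,0,0,0,1]]]'
python3 -m crank '[[[0,0,2,0,1],[0,0,0,0,1],[0,0,0,0,1]]]'
```

```text
time: 15.93
position: [0.5108, 0.2439, 0.1075]
tool_rot: [0.335, 3.123, 0.001]
ft_force: [-3.9, 0.8, 13.9]
grip_width: 0.161
grip_force: 50.0
time: 16.18
position: [0.5109, 0.2442, 0.1059]
tool_rot: [0.334, 3.122, -0.001]
ft_force: [-8.3, -1.4, 26.4]
grip_width: 0.162
grip_force: 50.0
time: 16.43
position: [0.511, 0.2444, 0.1054]
tool_rot: [0.334, 3.121, -0.002]
ft_force: [-12.2, -3.7, 36.4]
grip_width: 0.153
grip_force: 50.0
```

It's at the stop: the force is rising and the knob has moved about 8.5 mm. I'll back off to about 26 N and turn.

```bash
python3 -m crank '[[[0,0,-2,0,1],[0,0,0,0.1,1],[0,0,0,0.1,1],[0,0,0,0.1,1],[0,0,0,0.1,1],[0,0,0,0.1,1],[0,0,0,0,1],[0,0,0,0,1],[0,0,0,0,1],[0,0,0,0,1]]]'
python3 -m crank '[[[0,0,0,0,1],[0,0,0,0,1],[0,0,0,0,1],[0,0,0,0,1],[0,0,0,0,1],[0,0,0,0,1],[0,0,0,0,1]]]'
python3 - <<'E'
from h import *
T=toolT(); print(np.arctan2(T[1,0],T[0,0]))
for n in("top","scene"): snap(n,n[0]+"7")
t,s=[cv2.imread("pics/%s7.png"%c) for c in "ts"]
o=np.zeros((600,800,3),np.uint8); o[:300]=cv2.resize(t[185:230,160:280],(800,300),interpolation=2); o[300:]=cv2.resize(s[155:207,280:364],(800,495),interpolation=2)[:300]
cv2.imwrite("pics/c7.png",o)
E
```

```text
time: 17.27
position: [0.5111, 0.2446, 0.1059]
tool_rot: [1.096, 2.942, 0.002]
ft_force: [-7.6, -0.6, 25.7]
grip_width: 0.156
grip_force: 50.0
time: 17.85
position: [0.5111, 0.2446, 0.1059]
tool_rot: [1.096, 2.942, 0.002]
ft_force: [-8.9, -0.8, 25.1]
grip_width: 0.159
grip_force: 50.0
2.4281340892989602
```

View pics/c7.png

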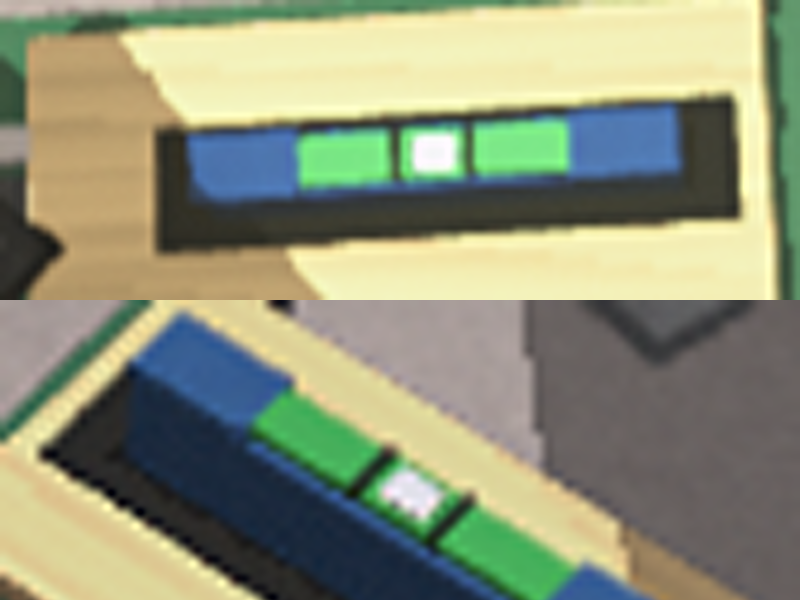

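The top crop shows the lines at 396 and 466 and the bubble centred at 435. The vial runs from 298 to 570, so its middle is 434. The bubble is therefore centred to about 1 mm, and the scene crop agrees. I'll wait and check that it is at rest.

```bash
python3 -m crank '[[[0,0,0,0,1],[0,0,0,0,1],[0,0,0,0,1],[0,0,0,0,1],[0,0,0,0,1],[0,0,0,0,1],[0,0,0,0,1],[0,0,0,0,1],[0,0,0,0,1],[0,0,0,0,1]]]'
python3 - <<'E'
from h import *
snap("top","t8")
for f in("t7","t8"):
  c=load(f)["px"][200:215,205:246].astype(float); w=np.clip(c.min(2)-150,0,None); g=(c[...,1]>c[...,0]+60); print(f,(w.sum(0)@np.arange(205,246))/w.sum(), 205+np.where(g.any(0))[0][[0,-1]].mean())
s=ctrl.get_state(); print(s["ft_force"],s["grip_force"],s["time"])
E
```

```text
time: 18.78
position: [0.5111, 0.2446, 0.1059]
tool_rot: [1.096, 2.942, 0.002]
ft_force: [-7.6, -0.4, 25.7]
grip_width: 0.156
grip_force: 50.0
t7 221.80086750788644 225.0
t8 221.79419889502762 225.0
[-7.11983814 -0.64850762 24.85941454] 50.00764005064411 18.8333
```

```bash
python3 -c "
from bench import job; print(job.close_job())"
```

```text
the job is handed in; nothing more can be done
None
```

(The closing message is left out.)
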